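# Click the hob on under the pot

## Robot

A 7-joint arm with a two-finger parallel gripper is mounted at the origin on a cart in front of the work surface, level with it; the furniture and walls round the work are solid. World frame = base frame: x ahead of the robot, y to its left, z up, the work surface at z = 0. Lengths are in m, angles in rad, forces in N, time in s.
With the tool pointing down it reaches from about 0.4 to 0.85 m from the base axis. Payload 10.4 kg.
Tool frame: the origin (TCP) lies between the finger pads; the fingertips stand 22 mm ahead of it and the grasp point (between the pads) lies 3 mm ahead of it (r.nose_length is the distance from the TCP to the fingertips, in m); z points along the fingers, y is the line along which they close (so a half turn about z gives the same grasp; the last joint's range is limited). The gripper opens to 87 mm and grips with 3 to 60 N. Pads are 19 mm wide; open, the fingers measure 117 mm over their backs; the gripper's body (75 mm by 190 mm) begins 51 mm behind the grasp point.
Start: joints at [1.274, 0.332, -0.065, 1.46, 0.022, 1.35, -0.088], TCP at [0.169, -0.602, 0.245] pointing down, gripper open.
Joint ranges: [-2.6, 2.6], [-0.5, 2.12], [-1.47, 1.34], [0.16, 2.42], [-1.27, 4.41], [0.06, 2.06], [-2.6, 2.6]. Speed limits (rad/s): [2.22, 2.22, 2.79, 2.79, 3.14, 3.14, 3.14].

## Interface

Orientations are given as a unit quaternion [x, y, z, w].
In Python, from bench import readout, cams, r gives the robot as it stands. The module is installed in compiled form; this text tells all that it offers.
- The arm moves only by the tool step_arm, never from a script. Its argument "deltas" is a list that holds one entry, the list of rows, each a list of 7 numbers: the turn, a rotation vector about the tool's x, y, z in rad, then the shift along the tool's x, y, z in m, then the opening in per cent of the stroke, from 0 (shut) to 100 (fully open). A call has 1 to 20 rows; each row is the pose to reach, as a shift and turn from the pose commanded when the call began, along the tool's axes at that moment; what a row does not reach only later rows make up. A row lasts 1/8 s, in which the tool goes at most 62.5 mm and 10.7 degrees, less where a joint would pass 70% of its speed; a pose out of reach is approached as far as the arm can. A call with a gripper value outside its range is refused whole. The fingers move at their own pace and stop on an object; "squeeze" is the grip in N (left out, the last holds). Time passes only in rows, so rows that repeat a pose let the fingers close. It gives the time, the measured TCP pose, the force, the opening and the grip force at its end, in the units of the state.
- readout.read_state(): the state, without advancing time (a new reading comes with each control period).
- cams.camera(name): name is "scene" or "top" or "wrist"; returns a dict with "img" (400x640x3 uint8, red, green, blue), "fx", "fy", "cx", "cy" (pixels), "origin" and "rotation" of the camera in the world; the wrist camera has in their place "T_tool_cam" (4x4, takes a point from camera to tool coordinates, whose origin is the TCP and whose axes are the flange's). Camera axes: x right, y up, looking along -z (the intrinsics and any distortion apply to the point x, -y, -z); pixel columns grow to the right and rows downward; lengths in m; the calibration is good to about 2 mm. A picture is of the moment at which its call begins: read the wrist's pose just before it. There is no depth.
- r.close_job(): hands the job in; it is judged then, once.
The state is a dict: "time": time; "joint_positions": joint angles; "joint_vel": joint speeds; "joint_torque": joint torques, N m; "ee_pos": TCP position; "eef_rot": TCP orientation; "ft_force": force on the tool from outside, world axes, zero at the start; "torque": the same for the moment, N m; "width": finger opening in m; "grip_force": force on a finger pad.
Only numpy, scipy, OpenCV 4.12 (cv2) and the standard library are available. Lean on these libraries where they do the work, as an engineer would, in place of code of your own. Each camera call takes 0.05 s, during which the arm holds its last target. There are 200 camera calls.

## Task

The steel pot stands on one plate of the twin table-top hob: switch on that plate by turning its own dial with your fingertips, by friction on the dial's face, clockwise just one click, so that it rests in the first setting with its pointer straight towards the plate. Leave the other dial off, do not grip, lift or shift the pot or the bowl, and leave the jars and mills beside the hob standing where they are; finish clear of everything.

Things in the scene. Friction and masses are not known exactly. Their poses are not given: they have to be found in the camera images.
- hob: White twin table-top hob, 310 (x) x 360 (y) mm, fixed. Origin: on the worktop under its middle; x points to its back (away from the robot at yaw 0), y to its left, z up. Deck 46 mm high. Two dark round cooking plates (148 mm across, top at 54 mm) at x = +62, y = +88 and -88 mm; the dial of each is in front of it, at x = -102 and the same y.
- plate_left (a point): Centre of the top face of the left cooking plate (148 mm across).
- plate_right (a point): Centre of the top face of the right cooking plate (148 mm across).
- seat_left: Left dial with its sprung seat: black knurled disc, 89 mm across, 10 mm thick, flat grippy top, upright axis. Origin: on the axis, centre of the dial's top face (64 mm above the worktop); does not turn with the dial, axes as the hob's. The dial stands 8 mm clear of the deck; under a push it sinks (3 N to start, 10 N at its stop 6 mm down) and rises again when let go.
- seat_right: Right dial with its sprung seat: the same. Both dials are too wide and low to grip: press a fingertip on the top face 25 to 35 mm from the axis and carry it round the axis; friction takes the dial along, pressed down or not (about 1.5 N along the arc gets it out of a click).
- dial_left (a joint): Angle of the left dial, rad, growing clockwise seen from above. It clicks into three places: 0 = off (pointer 0.7 rad anticlockwise of the hob's x axis, at a dot), 0.7 = first setting (pointer along the hob's x axis, at one bar), 1.4 = second (at two bars). Let go in between, it springs to the nearer one (tipping points near 0.35 and 1.05). Starts off.
- dial_right (a joint): Angle of the right dial, the same as for the left one. Starts off.
- pot_center (a point): Centre (half-way up) of the steel pot, a loose open vessel 116 mm across and 70 mm high, standing upright near the middle of the left or the right plate.
- bowl_center (a point): Centre (half-way up) of the loose brown stoneware bowl, 129 mm across and 57 mm high, parked on the other plate.
- pepper_mill: Wooden pepper mill, 58 mm across, 170 mm high, standing to the right of the hob. Origin under its middle.
- salt_shaker: Glass salt shaker, 44 mm across, 90 mm high, standing to the right of the hob. Origin under its middle.
- spice_a: Spice jar with a green cap, 46 mm across, 106 mm high, to the right of the hob. Origin under its middle.
- jam: Jam jar with a red lid, 66 mm across, 82 mm high, to the right of the hob. Origin under its middle.
- pot: The same steel pot: origin under its middle, z up.
- bowl: The same bowl: origin under its middle, z up.

How it is judged:
On the way:
1. the fingers touch the dial of the plate under the pot (((horizontal distance between pot_center and plate_left below 0.06 m and contact force between the fingers and seat_left above 0.5 N) or (horizontal distance between pot_center and plate_right below 0.06 m and contact force between the fingers and seat_right above 0.5 N))), for 0.05 s.
At the end, for the whole second after the job is handed in: The dial of the plate that carries the pot rests in its first setting (0.55 to 0.85 rad, not moving), the other dial is off (within 0.15 rad of 0), and the pot and the bowl still stand on their plates, each within 30 mm of the plate's centre (((horizontal distance between pot_center and plate_left below 0.03 m and horizontal distance between bowl_center and plate_right below 0.03 m and value of joint dial_left between 0.55 and 0.85 rad and value of joint dial_right between -0.15 and 0.15 rad and velocity of joint dial_left between -0.05 and 0.05 rad/s) or (horizontal distance between pot_center and plate_right below 0.03 m and horizontal distance between bowl_center and plate_left below 0.03 m and value of joint dial_right between 0.55 and 0.85 rad and value of joint dial_left between -0.15 and 0.15 rad and velocity of joint dial_right between -0.05 and 0.05 rad/s))); the robot touches nothing.
It fails at once if the dial of the plate under the bowl is turned off its off position ((horizontal distance between pot_center and plate_left below 0.06 m and value of joint dial_right above 0.35 rad) or (horizontal distance between pot_center and plate_right below 0.06 m and value of joint dial_left above 0.35 rad)).
It fails at once if the pot or the bowl is shifted or lifted by more than 15 mm (distance of any of pot_center, bowl_center from where it was at the start of the episode above 0.015 m).
It fails at once if the pot or the bowl is gripped (more than 8 N from the fingers) (contact force between the fingers and pot above 8 N or contact force between the fingers and bowl above 8 N).
It fails at once if a mill or jar beside the hob is shifted by more than 20 mm or lifted (distance of any of pepper_mill, salt_shaker, spice_a, jam from where it was at the start of the episode above 0.02 m).
It also fails if it takes over 32 s, if anything falls off the work surface, if the arm or the gripper's body presses on something with over 40 N, if the wrist force passes 120 N, or if a joint passes its speed limit or range.

## Working session

There is one attempt and no reset: what is moved stays moved. The work goes in short steps, Python scripts to look and compute and a tool call to move; the robot and the scene stay as the last step left them, time stands still between calls to the robot, and variables do not carry over. Pictures are saved under pics/ and viewed, at most 10 in all, crops included, and the job is handed in when it is done.

Besides the shell and the picture viewer there is one more tool, called after "Emit:" by a JSON object that holds its "api" and its "payload". step_arm: Moves the arm, as the interface text tells. Its arguments: {"type":"object","properties":{"deltas":{"type":"array"},"squeeze":{"type":"number"}},"required":["deltas"]}

```bash
mkdir -p pics; python3 - <<'E'
from bench import readout,cams,r
import cv2,numpy as np
s=readout.read_state()
for k in s: print(k,s[k])
for n in("top","scene"):
    c=cams.camera(n); print(n,{k:c[k] for k in c if k!='img'})
    cv2.imwrite(f'pics/{n}0.png',c['img'][:,:,::-1]); 
print(r.nose_length)
E
```

```text
time 0.0
joint_positions [ 1.27436436  0.33284993 -0.06470818  1.46100104  0.0215882   1.34990269
 -0.08847091]
joint_vel [-0.00019442 -0.00043353 -0.00155688  0.00051892  0.00095286 -0.00258909
  0.00048221]
joint_torque [-4.27491577e-04 -6.23266625e+01  2.42836325e-02 -3.89897060e+01
 -6.13914547e-02  3.99952219e-02  1.92689217e-04]
ee_pos [ 0.16891248 -0.60134293  0.24373913]
eef_rot [ 9.90637519e-01  1.36516550e-01 -1.28138879e-04 -7.21665793e-04]
ft_force [-0.27075422  0.67202875 -0.21551903]
torque [-0.02879321  0.03809181  0.03840777]
grip_force 0.0
width 0.08734980429009286
top {'fx': 435.79925528429084, 'fy': 435.79925528429084, 'cx': 319.8308023371142, 'cy': 201.1785617461963, 'origin': array([ 0.44043899, -0.07306418,  1.05592186]), 'rotation': array([ 0.04431825, -0.05122538, -0.6987623 ,  0.7121398 ])}
scene {'fx': 514.0184516600095, 'fy': 514.0184516600095, 'cx': 320.9477764590008, 'cy': 196.47414858743093, 'origin': array([0.14288872, 0.66913269, 1.09082693]), 'rotation': array([-0.08409267,  0.33454578,  0.90361306, -0.25395076])}
0.022
```

View pics/top0.png

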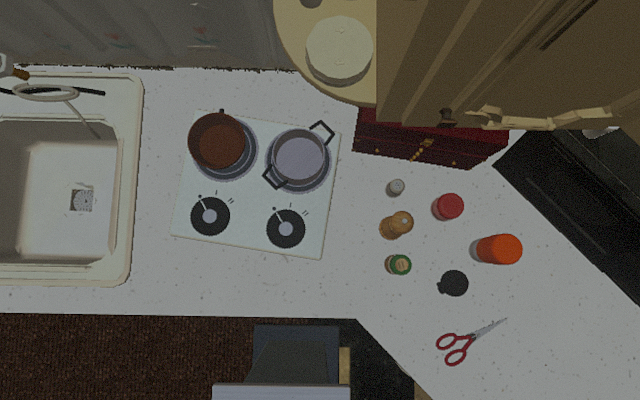

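View pics/scene0.png

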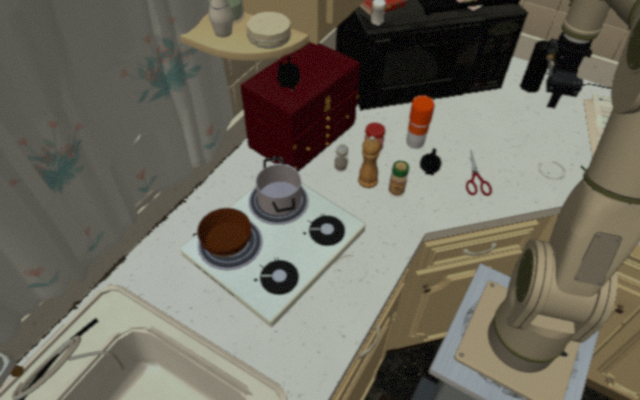

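The top view shows the steel pot on the right plate (298,157) and the bowl on the left (220,142). The right dial is at (287,229) and the left at (210,216). The jars are to the right, at columns 390–460. So the right dial is the one to turn.

```bash
cat > h.py <<'E'
import cv2,numpy as np
from scipy.spatial.transform import Rotation as R
from bench import readout,cams,r
def ray(c,u,v,z,o=None,M=None):
    o=c['origin'] if o is None else o; M=R.from_quat(c['rotation']).as_matrix() if M is None else M
    d=M@np.array([(u-c['cx'])/c['fx'],-(v-c['cy'])/c['fy'],-1]); return o+d*(z-o[2])/d[2]
E
python3 - <<'E'
from h import *
for n in("top","scene"):
    c=cams.camera(n); g=c['img'].max(2)
    m=(g<60).astype(np.uint8); m=cv2.morphologyEx(m,cv2.MORPH_CLOSE,np.ones((7,7)))
    cs,_=cv2.findContours(m,cv2.RETR_EXTERNAL,cv2.CHAIN_APPROX_NONE)
    for k in cs:
        if 500<cv2.contourArea(k)<3000:
            (u,v),(a,b),t=cv2.fitEllipse(cv2.convexHull(k)); print(n,round(u,1),round(v,1),a,b,ray(c,u,v,.061).round(4))
            P=np.array([ray(c,*q[0],.061) for q in k]); print('  diam',np.ptp(P[:,:2],axis=0))
c=cams.camera("top")
for nm,u,v,z in[("pot",298,157,.124),("bowl",218,141,.111),("corner BR",321,258,.046),("corner BL",170,236,.046),("TR",341,130,.046),("mill",402,221,.17),("green",400,265,.106),("salt",396,187,.09),("jam",450,206,.082)]: print(nm,ray(c,u,v,z).round(3))
E
```

```text
top 452.6 283.2 26.163240432739258 30.76470184326172 [ 0.3953 -0.3841  0.061 ]
  diam [0.05570875 0.06806551]
top 284.7 226.8 37.061859130859375 42.778350830078125 [ 0.5153 -0.0024  0.061 ]
  diam [0.09105342 0.08488877]
top 209.1 214.8 38.319217681884766 41.73875427246094 [0.5396 0.1713 0.061 ]
  diam [0.09147382 0.08740341]
top 558.2 19.1 31.112201690673828 136.5031280517578 [ 1.0391 -0.6594  0.061 ]
  diam [0.16771553 0.2402763 ]
scene 279.0 277.0 32.7417106628418 36.249046325683594 [0.5344 0.1708 0.061 ]
  diam [0.08523426 0.08659934]
scene 523.8 275.0 13.903514862060547 53.46940612792969 [ 0.0491 -0.1346  0.061 ]
  diam [0.03748753 0.15446576]
scene 326.7 230.2 28.38401222229004 33.53696823120117 [ 0.509  -0.0033  0.061 ]
  diam [0.08505137 0.08636523]
scene 227.2 238.3 53.8535041809082 60.6921272277832 [0.7037 0.1462 0.061 ]
  diam [0.16729671 0.1444615 ]
scene 558.4 65.7 61.30735397338867 93.2406005859375 [ 0.1927 -1.0172  0.061 ]
  diam [0.19517643 0.49529612]
scene 622.4 2.3 33.374839782714844 139.3499755859375 [ 0.0848 -1.5827  0.061 ]
  diam [0.19383349 0.50411001]
pot [ 0.664 -0.032  0.124]
bowl [0.7   0.148 0.111]
corner BR [ 0.446 -0.087  0.046]
corner BL [0.49  0.262 0.046]
TR [ 0.751 -0.129  0.046]
mill [ 0.523 -0.249  0.17 ]
green [ 0.434 -0.257  0.106]
salt [ 0.608 -0.252  0.09 ]
jam [ 0.568 -0.376  0.082]
```

Emit:
{"api": "step_arm", "payload": {"deltas": [[[0, 0, 0, 0.01, -0.01, 0, 55], [0, 0, 0, 0.03, -0.029, 0, 55], [0, 0, 0, 0.06, -0.059, 0, 55], [0, 0, 0, 0.095, -0.093, 0, 55], [0, 0, 0, 0.13, -0.128, 0, 55], [0, 0, 0, 0.165, -0.162, 0, 55], [0, 0, 0, 0.2, -0.196, 0, 55], [0, 0, 0, 0.235, -0.231, 0, 55], [0, 0, 0, 0.27, -0.265, 0, 55], [0, 0, 0, 0.305, -0.3, 0, 55], [0, 0, 0, 0.34, -0.334, 0, 55], [0, 0, 0, 0.375, -0.368, 0, 55], [0, 0, 0, 0.41, -0.403, 0, 55], [0, 0, 0, 0.44, -0.432, 0, 55], [0, 0, 0, 0.465, -0.457, 0, 55], [0, 0, 0, 0.482, -0.473, 0, 55], [0, 0, 0, 0.492, -0.483, 0, 55], [0, 0, 0, 0.492, -0.483, 0, 55], [0, 0, 0, 0.492, -0.483, 0, 55]]]}}

```text
time: 2.62
ee_pos: [0.5117, -0.0046, 0.2445]
eef_rot: [0.991, 0.136, -0.0, 0.0]
ft_force: [-0.1, -0.3, -0.2]
width: 0.0478
grip_force: 0.0
```

```bash
python3 - <<'E'
from h import *
s=readout.read_state(); c=cams.camera("wrist")
for k in('time','ee_pos','eef_rot','ft_force','width','joint_positions'): print(k,s[k])
T=np.eye(4);T[:3,:3]=R.from_quat(s['eef_rot']).as_matrix();T[:3,3]=s['ee_pos'];T=T@c['T_tool_cam']
print(T[:3,3])
c['origin']=T[:3,3]; 
cv2.imwrite('pics/w1.png',c['img'][:,:,::-1])
g=c['img'].max(2); m=(g<60).astype(np.uint8); m=cv2.morphologyEx(m,cv2.MORPH_CLOSE,np.ones((9,9)))
cs,_=cv2.findContours(m,cv2.RETR_EXTERNAL,cv2.CHAIN_APPROX_NONE)
for k in cs:
    if cv2.contourArea(k)>1500:
        (u,v),(a,b),t=cv2.fitEllipse(cv2.convexHull(k)); P=np.array([ray(c,*q[0],.064,T[:3,3],T[:3,:3]) for q in k])
        print(round(u),round(v),a,b,ray(c,u,v,.062,T[:3,3],T[:3,:3]).round(4),np.ptp(P[:,:2],axis=0).round(3))
E
```

```text
time 2.625
ee_pos [ 0.51169715 -0.00461372  0.24448343]
eef_rot [ 9.90713286e-01  1.35967059e-01 -1.60182985e-04  3.42294758e-04]
ft_force [-0.11906662 -0.30538864 -0.16428686]
width 0.0477913033358035
joint_positions [ 0.56802202  0.13876302 -0.69936763  1.72550801  0.09297428  1.31100512
 -1.44858461]
[0.58004133 0.01502279 0.3855834 ]
311 322 235.35023498535156 845.4859008789062 [ 0.3254 -0.0405  0.062 ] [0.467 0.905]
322 186 72.11717987060547 73.58248901367188 [ 0.5103 -0.0038  0.062 ] [0.087 0.086]
177 123 75.85972595214844 86.49999237060547 [0.5361 0.1698 0.062 ] [0.087 0.089]
1062 175 190.57398986816406 1220.76904296875 [ 0.7571 -0.8316  0.062 ] [0.118 0.221]
```

View pics/w1.png

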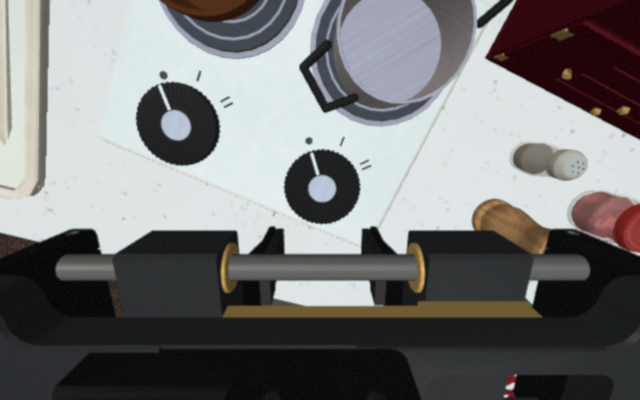

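The right dial shows at (322,186), about 1.5 mm from the TCP axis, and the pointer is at its dot. I'll straddle the axis with the two fingertips, press lightly and twist about the tool axis.

Emit:
{"api": "step_arm", "payload": {"deltas": [[[0, 0, 0, -0.001, -0.001, 0.01, 55], [0, 0, 0, -0.001, -0.001, 0.03, 55], [0, 0, 0, -0.001, -0.001, 0.055, 55], [0, 0, 0, -0.001, -0.001, 0.08, 55], [0, 0, 0, -0.001, -0.001, 0.105, 55], [0, 0, 0, -0.001, -0.001, 0.13, 55], [0, 0, 0, -0.001, -0.001, 0.145, 55], [0, 0, 0, -0.001, -0.001, 0.152, 55], [0, 0, 0, -0.001, -0.001, 0.156, 55], [0, 0, 0, -0.001, -0.001, 0.158, 55], [0, 0, 0, -0.001, -0.001, 0.16, 55], [0, 0, 0, -0.001, -0.001, 0.161, 55], [0, 0, 0, -0.001, -0.001, 0.162, 55], [0, 0, 0, -0.001, -0.001, 0.162, 55]]]}}

```text
time: 4.42
ee_pos: [0.5112, -0.003, 0.083]
eef_rot: [0.991, 0.136, 0.0, 0.0]
ft_force: [-0.7, 0.1, 6.4]
width: 0.0478
grip_force: 2.9
```

Emit:
{"api": "step_arm", "payload": {"deltas": [[[0, 0, 0, 0, 0, 0.001, 55], [0, 0, 0.05, 0, 0, 0.001, 55], [0, 0, 0.12, 0, 0, 0.001, 55], [0, 0, 0.2, 0, 0, 0.001, 55], [0, 0, 0.28, 0, 0, 0.001, 55], [0, 0, 0.36, 0, 0, 0.001, 55], [0, 0, 0.44, 0, 0, 0.001, 55], [0, 0, 0.52, 0, 0, 0.001, 55], [0, 0, 0.6, 0, 0, 0.001, 55], [0, 0, 0.66, 0, 0, 0.001, 55], [0, 0, 0.7, 0, 0, 0.001, 55], [0, 0, 0.7, 0, 0, 0.001, 55], [0, 0, 0.7, 0, 0, 0.001, 55]]]}}

```text
time: 6.05
ee_pos: [0.5118, -0.0042, 0.0824]
eef_rot: [0.977, -0.212, 0.001, 0.001]
ft_force: [0.1, -4.0, 6.9]
width: 0.048
grip_force: 3.3
```

Emit:
{"api": "step_arm", "payload": {"deltas": [[[0, 0, 0, 0, 0, -0.002, 55], [0, 0, 0, 0, 0, -0.006, 55], [0, 0, 0, 0, 0, -0.015, 55], [0, 0, 0, 0, 0, -0.035, 55], [0, 0, 0, 0, 0, -0.06, 55], [0, 0, 0, 0, 0, -0.09, 55], [0, 0, 0, 0, 0, -0.12, 55], [0, 0, 0, 0, 0, -0.145, 55], [0, 0, 0, 0, 0, -0.16, 55], [0, 0, 0, 0, 0, -0.16, 55]]]}}

```text
time: 7.3
ee_pos: [0.5111, -0.0028, 0.2422]
eef_rot: [0.977, -0.211, 0.001, -0.0]
ft_force: [-0.8, 1.4, -0.1]
width: 0.0483
grip_force: 0.0
```

```bash
python3 - <<'E'
from h import *
c=cams.camera("wrist"); t=cams.camera("scene")
cv2.imwrite('pics/w2.png',np.hstack([c['img'][:300,100:500],t['img'][100:400,120:520]])[:,:,::-1])
s=readout.read_state();print(s['time'],s['ft_force'],s['ee_pos'])
E
```

```text
7.4 [-0.33817626  0.35882515 -0.29413396] [ 0.51041737 -0.00297297  0.24062888]
```

View pics/w2.png

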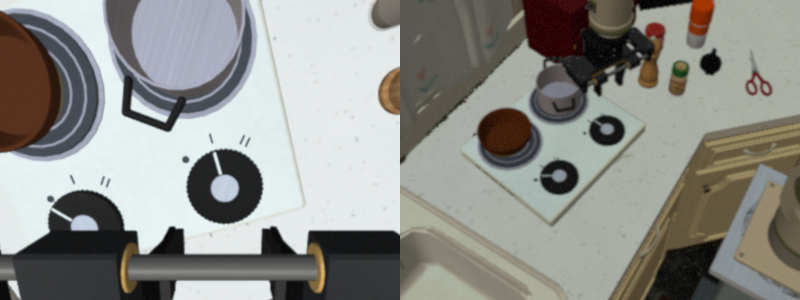

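The right dial's pointer (217,158) now lines up with the one-bar mark (211,139). The left dial is still at its dot, the pot, bowl and jars haven't moved, and the gripper is about 15 cm clear.

```bash
python3 -c "
from bench import r
print(r.close_job())"
```

```text
the job is handed in; nothing more can be done
None
```

I turned the right dial (the pot's plate) one click clockwise to its first setting; the left dial is still off, nothing else visibly moved, the gripper is clear, and the job is handed in at about 7.4 s (no verdict was returned).

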